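# Change the vortex mixer's head and run it

### The job

Change the head of the vortex mixer: lift the rubber tube cup off its drive peg, put it in the open top drawer of the accessory box and slide the drawer shut. Then take the tube holder by its grip, keeping it upright, fit it over the peg (it hides the peg as it comes down, so feel for the place where it drops right onto the drive plate) and press it fully down against the mixer's touch spring. The mixer only runs while it is pressed, so finish like that, still holding the tube holder down; leave the other things on the bench where they are.

Things in the scene. Friction and masses are not known exactly. Their poses are not given: they have to be found in the camera images.
- mixer: the vortex mixer: a white and grey bench instrument, foot 144 x 120 mm, fixed to the bench; a dial and a switch on its front. Origin: centre of its underside, on the bench; z up, its front faces its own -x. On top is a round rubber boot with the drive plate.
- peg (a point): centre of the top face of the mixer's drive plate, at the foot of the peg, 110 mm above the bench while nothing presses. The plate is a flat aluminium disc of 66 mm diameter; the upright steel peg in its middle has a diameter of 10 mm, stands 12 mm above this point and is tapered to 6 mm over its top 3 mm. The point goes down with the plate; its axes are the mixer's.
- mixer_drive (a joint): how far the drive plate is pressed down, in m: 0 at rest (up), 0.006 fully down at a hard stop. A spring carries it: it starts to yield at about 3.3 N and needs about 9 N to be fully down (the weight of what stands on it helps).
- cup_head: the rubber tube cup, black, loose, round; at the start it stands on the drive plate over the peg. Height 34.5 mm, greatest diameter 44 mm (upper part, from 22 mm above its underside to the top), 38 mm below; 60 g. Origin: centre of its underside; z up along its axis. A socket of 12.4 mm diameter, 14 mm deep, in its underside loosely fits the peg, so it lifts straight off.
- tube_holder: the tube holder, loose, standing on the bench at the start: a grey disc of 94 mm diameter with a ring of eight tube sleeves (six hold white closed microtubes), below it a hub (44 mm diameter, 14.5 mm high), above it a post with a black flat-sided grip; total height 90 mm; about 180 g (varies). Origin: centre of the hub's underside, which is also the mouth of its socket; z up.
- holder_socket (a point): mouth of the socket in the tube holder's hub (the holder's origin, same axes). The round socket, open below, is 12.4 mm wide and 14 mm deep: it fits over the peg in any yaw, and then the hub's underside stands flat on the drive plate.
- holder_grip (a point): centre of the tube holder's grip, 74 mm above the holder's origin. The grip is a block 34 mm along the holder's x, 24 mm along its y (the two flat sides to grasp) and 32 mm high, from 58 to 90 mm above the origin; the sleeves round it stand 34 mm off the axis and end 44 mm above the origin.
- acc_box: the accessory box: a grey plastic case with two white drawers one above the other, 170 mm deep, 216 mm wide, 150 mm high, fixed on the bench, on the left. Origin: bottom, 77 mm behind the front edge of the case, mid-width; its front faces its own -x; z up. (A like box stands out of reach at the back.)
- acc_drawer (a joint): opening of the upper drawer in m: 0 shut, 0.115 fully open; it slides along the box's -x with little friction. At the start it stands more than 0.09 open.
- drawer_floor (a point): a point on the floor of the upper drawer, mid-width, moving with it; with the drawer shut it lies straight above the box's origin, 80 mm above the bench. Axes: the box's. Inside, the drawer runs from x = -73 mm (front) to +81 mm and 100 mm to each side of this point; side walls 54 mm high, front 64 mm. The case, 150 mm high, covers what lies behind its own front edge.
- drawer_front (a point): middle of the upper edge of the upper drawer's front panel, on its outer face, 145 mm above the bench; moving with the drawer. A lipped handle, 68 mm wide, sticks out 17 mm from the face, 46 to 57 mm below this point; above the handle the face is flat.
- vol_flask: a bystander: glass volumetric flask with a long neck, 67 mm diameter, 217 mm high; origin at the centre of its underside
- petri_dish: a bystander: glass dish, 60 mm diameter, 14 mm high; origin at the centre of its underside
- brown_bottle: a bystander: brown reagent bottle, 48 mm diameter, 106 mm high; origin at the centre of its underside
Mind the look-alikes: they are no part of the job. Of the things shaped like the cup_head, the rubber one is meant.

How it is judged (in metres and radians):
On the way, in this order (a step that is already met when the one before it is completed fails the run):
1. the cup lies in the drawer, let go (x of cup_head in the frame of drawer_floor between -0.074 and 0.082 m and y of cup_head in the frame of drawer_floor between -0.101 and 0.101 m and z of cup_head in the frame of drawer_floor between -0.01 and 0.045 m and contact force between the fingers and cup_head below 0.05 N), for 0.2 s.
2. the drawer is shut with the cup in it (value of joint acc_drawer below 0.008 m and x of cup_head in the frame of drawer_floor above -0.074 m and z of cup_head in the frame of drawer_floor below 0.045 m), for 0.2 s.
3. the tube holder is over the peg and down on the drive plate (horizontal distance between tube_holder and peg below 0.003 m and z of tube_holder in the frame of peg between -0.003 and 0.002 m and angle between tube_holder's own z axis and vertical below 0.06 rad), for 0.2 s.
At the end, for the whole second after the job is handed in: The cup lies in the upper drawer, shut to within 8 mm; the tube holder stands upright (0.06 rad) over the peg (axes within 3 mm), hub on the drive plate (gap under 2 mm), and the fingers, still on it with over 2 N, keep the plate pressed at least 4.5 of its 6 mm (all of step 2 and all of step 3 and x of cup_head in the frame of drawer_floor below 0.082 m and y of cup_head in the frame of drawer_floor between -0.101 and 0.101 m and z of cup_head in the frame of drawer_floor above -0.01 m and value of joint mixer_drive above 0.0045 m and contact force between the fingers and tube_holder above 2 N); the arm keeps its last pose, push and grip.
It fails at once if the tube holder is tipped by more than 0.5 rad (angle between tube_holder's own z axis and vertical above 0.5 rad).
It fails at once if a bystander (flask, dish or brown bottle) is moved by more than 30 mm (distance of any of vol_flask, petri_dish, brown_bottle from where it was at the start of the episode above 0.03 m).
It also fails if it takes over 67 s, if anything falls off the work surface, if the arm or the gripper's body presses on something with over 40 N, if the wrist force passes 120 N, or if a joint passes its speed limit or range.

### The arm

A 6-joint arm with a two-finger parallel gripper is mounted at the origin on a cart in front of the work surface, level with it; the furniture and walls round the work are solid. World frame = base frame: x ahead of the robot, y to its left, z up, the work surface at z = 0. Lengths are in mm, angles in degrees, forces in N, time in s.
With the tool pointing down it reaches from about 300 to 850 mm from the base axis. Payload 4.2 kg.
Tool frame: the origin (TCP) lies midway between the tips of the shut fingers; the grasp point (between the pads) lies 19 mm behind it (env.tcp_to_grasp is the distance from the TCP to the grasp point, in mm); z points along the fingers, x is the direction in which the jaws open and shut, and the axes are right-handed (so a half turn about z gives the same grasp; the last joint's range is limited). The gripper opens to 91 mm and grips with 3 to 60 N. Pads are 32 mm wide; open, the fingers measure 118 mm over their backs; the gripper's body (76 mm by 178 mm) begins 60 mm behind the grasp point.
Start: joints at [72.193, 18.312, 89.639, -0, 72.044, -1.146], TCP at [164.865, 550.874, 213.976] pointing down, gripper open.
Joint ranges: [-177.97, 177.97], [-48.28, 115.42], [12.27, 149.76], [-77.06, 257.06], [2.81, 150.46], [-146.56, 146.56]. Speed limits (degrees/s): [147.25, 147.25, 180, 180, 180, 180].

### API

Orientations are given as [roll, pitch, yaw] about the fixed x, y, z axes, in that order (R = Rz(yaw) Ry(pitch) Rx(roll)).
In Python, from workcell import env gives the robot as it stands.
- The arm moves only by the tool drive_tool, never from a script. Its argument "motion" is a list of rows, each a list of 2 entries, a list of its own where there are three numbers: the shift along the world's x, y, z in m, then the turn, a rotation vector about the world's x, y, z in rad. In form: [[[dx, dy, dz], [wx, wy, wz]], ...]. A call has exactly 10 rows; each row shifts and turns the commanded pose from where the row before left it; what a row does not reach is not made up. A row lasts 1/12 s, in which the tool goes at most 41.7 mm and 7.16 degrees, less where a joint would pass 70% of its speed; a pose out of reach is approached as far as the arm can. A call is refused whole if a number of a shift passes 0.0417 or a number of a turn 0.125, either way. A call with a gripper value outside its range is refused whole. "claw" is the opening, from 0 (shut) to 1 (fully open), set as the call begins (left out, the last holds). The fingers move at their own pace and stop on an object; "force" is the grip in N (left out, the last holds). Time passes only in rows, so rows that do not move let the fingers close, or fill a call up. It gives the time, the measured TCP pose, the force and the opening at its end, in the units of the state.
- env.state(): the state, without advancing time (a new reading comes with each control period).
- env.grab_frame(name): name is "scene" or "side" or "wrist"; returns the picture (420x560x3 uint8, red, green, blue); there is no depth.
- env.camera_params(name): a dict with "fov_y" (degrees; the focal length in pixels is half the picture's height over the tangent of half this angle, whatever the lens; pixels are square), "cx", "cy" (the principal point, pixels), "pose" (4x4, takes a point from camera to world coordinates). Camera axes: x right, y down, z forward; pixel columns grow to the right and rows downward; lengths in mm; the calibration is good to about 2 mm. A picture is of the moment at which its call begins: read the wrist's pose just before it. camera_params takes no time and is no camera call; for the wrist camera it gives the pose at the moment of the call.
- env.job_done(): hands the job in, once; it reports no verdict.
The state is a dict: "time_s": time; "qpos": joint angles; "qvel": joint speeds; "effort": joint torques, N m; "ee_pos": TCP position; "ee_rot": TCP orientation; "force": force on the tool from outside, world axes, zero at the start; "torque": the same for the moment, N m; "gripper_width": finger opening in mm.
Only numpy, scipy, OpenCV 4.12 (cv2) and the standard library are available. Lean on these libraries where they do the work, as an engineer would, in place of code of your own. Each camera call takes 0.05 s, during which the arm holds its last target.

## Working session

There is one attempt and no reset: what is moved stays moved. The work goes in short steps, Python scripts to look and compute and a tool call to move; the robot and the scene stay as the last step left them, time stands still between calls to the robot, and variables do not carry over. Pictures are saved under pics/ and viewed, and the job is handed in when it is done.

Besides the shell and the picture viewer there is one more tool, called after "Request:" as name(argument=value, ...) on one line, values as JSON. drive_tool: Moves the arm, as the interface text tells. Its arguments: {"type":"object","properties":{"motion":{"type":"array","items":{"type":"array"}},"claw":{"type":"number"},"force":{"type":"number"}},"required":["motion"]}

```bash
ls; mkdir -p pics; python3 - <<'E'
from workcell import env
import cv2
s=env.state();print(s)
for n in ["scene","side","wrist"]:
    p=env.camera_params(n);print(n,p)
    im=env.grab_frame(n);cv2.imwrite(f"pics/{n}0.png",im[:,:,::-1])
E
```

```text
pics
{'time_s': 0.0, 'qpos': array([ 7.21940187e+01,  1.83506063e+01,  8.97058150e+01,  7.85558825e-04,
        7.20449441e+01, -1.14576119e+00]), 'qvel': array([ 0.05168752,  0.10334486,  0.08303414, -0.13873598, -0.00266795,
       -0.02892567]), 'effort': array([-3.50587070e-03, -4.12458837e+01, -2.31970042e+01,  7.23583787e-02,
        4.56637423e-02, -1.46686170e-04]), 'ee_pos': array([164.6877708 , 550.37967876, 213.13467223]), 'ee_rot': array([-1.79997226e+02,  1.01330204e-01,  7.33395395e+01]), 'force': array([-0.64281294, -0.3467762 ,  0.11062085]), 'torque': array([-0.00422116,  0.04450105,  0.01614246]), 'gripper_width': 91.21273359692019}
scene {'fov_y': 50.09366715823205, 'cx': 281.05673345665576, 'cy': 203.67368814034805, 'pose': array([[ 5.32142710e-01, -3.24780434e-01,  7.81883499e-01,
        -3.32477266e+02],
       [-8.46434404e-01, -2.25143442e-01,  4.82554899e-01,
        -5.13822051e+02],
       [ 1.93115527e-02, -9.18601165e-01, -3.94713774e-01,
         5.72910697e+02],
       [ 0.00000000e+00,  0.00000000e+00,  0.00000000e+00,
         1.00000000e+00]])}
side
[... 168 characters left out ...]
e+02],
       [-1.33296306e-01,  6.45020802e-01, -7.52449506e-01,
         9.00988867e+02],
       [ 1.29490385e-02, -7.58026362e-01, -6.52095359e-01,
         8.28437947e+02],
       [ 0.00000000e+00,  0.00000000e+00,  0.00000000e+00,
         1.00000000e+00]])}
wrist {'fov_y': 66.95800692269954, 'cx': 282.80827224303806, 'cy': 210.07140550511667, 'pose': array([[ 2.86587919e-01,  9.22943839e-01,  2.56986447e-01,
         9.27487443e+01],
       [ 9.58053369e-01, -2.75790625e-01, -7.79312047e-02,
         5.72000011e+02],
       [-1.05167243e-03,  2.68540874e-01, -9.63267716e-01,
         3.84581145e+02],
       [ 0.00000000e+00,  0.00000000e+00,  0.00000000e+00,
         1.00000000e+00]])}
```

View pics/scene0.png

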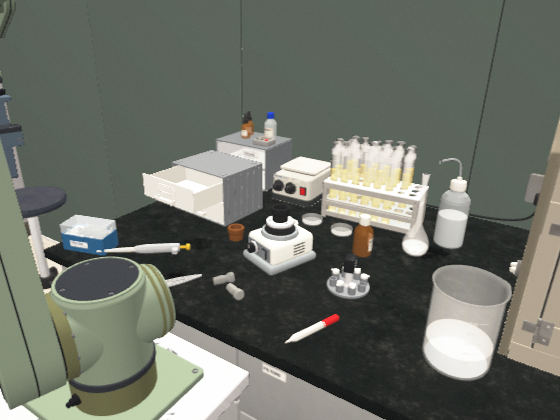

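View pics/side0.png

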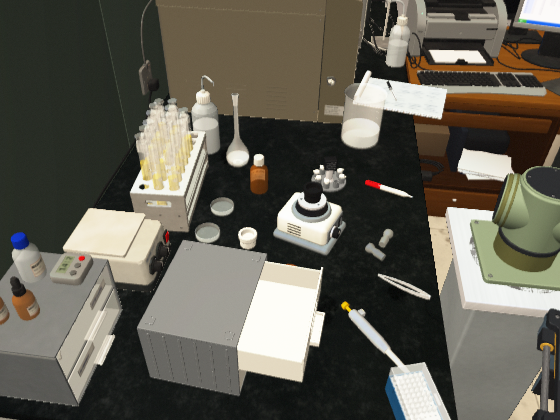

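View pics/wrist0.png

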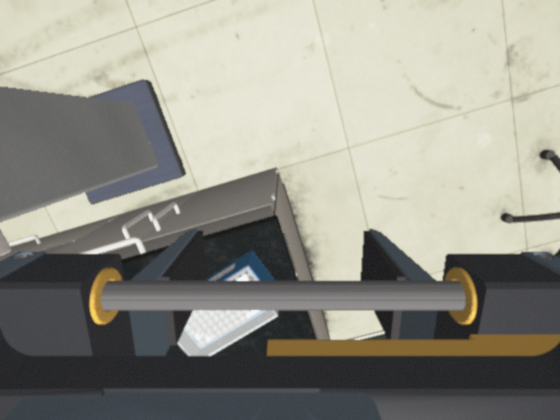

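```bash
python3 - <<'E'
import cv2, numpy as np
a=cv2.imread("pics/scene0.png");b=cv2.imread("pics/side0.png")
c=cv2.resize(a[195:305,215:385],None,fx=4.5,fy=4.5,interpolation=cv2.INTER_CUBIC)
cv2.imwrite("pics/cs.png",c)
c=cv2.resize(b[150:260,230:400],None,fx=4.5,fy=4.5,interpolation=cv2.INTER_CUBIC)
cv2.imwrite("pics/cd.png",c)
c=cv2.resize(b[230:410,130:340],None,fx=3.3,fy=3.3,interpolation=cv2.INTER_CUBIC)
cv2.imwrite("pics/cb.png",c)
c=cv2.resize(a[140:260,130:280],None,fx=4.5,fy=4.5,interpolation=cv2.INTER_CUBIC)
cv2.imwrite("pics/ca.png",c)
E
```

```text
(no output)
```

View pics/cs.png

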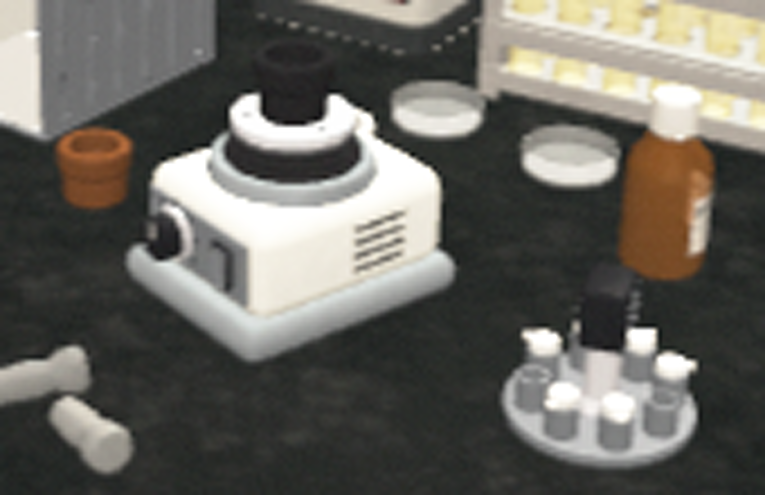

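View pics/cd.png

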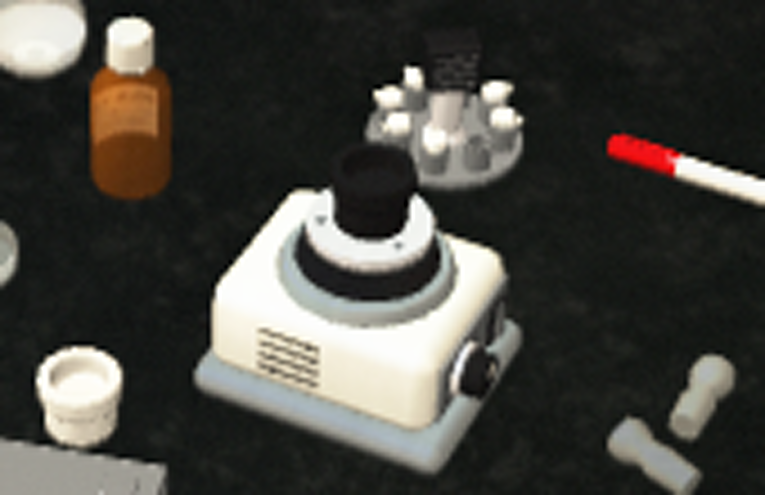

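View pics/cb.png

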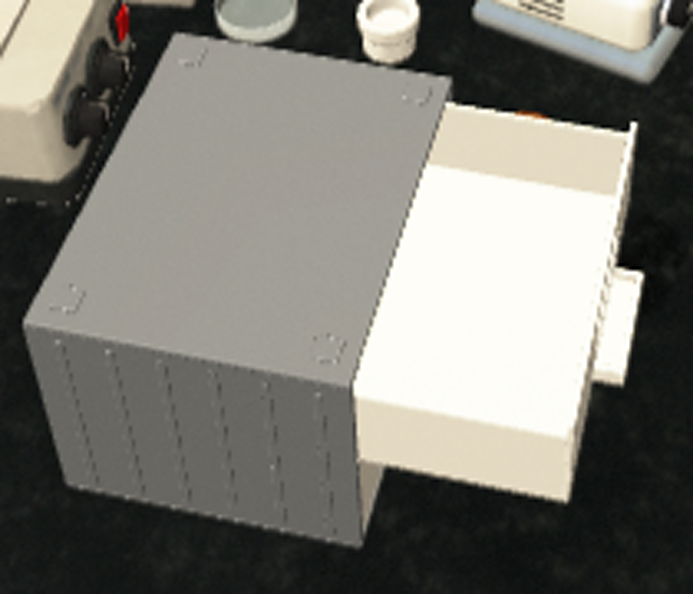

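View pics/ca.png

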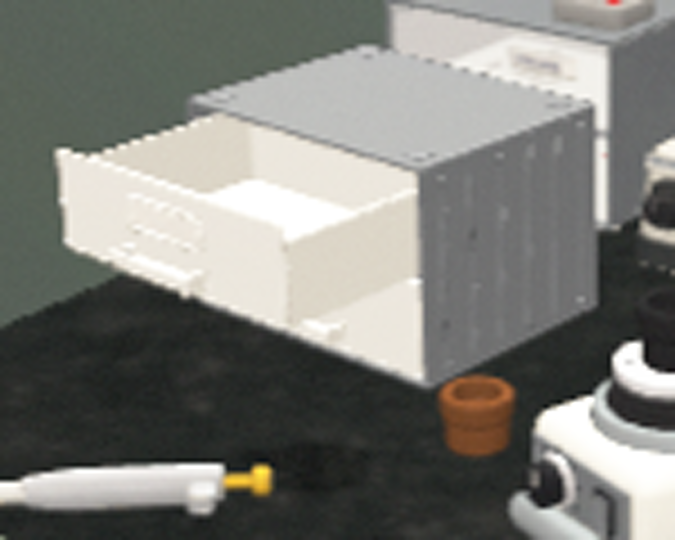

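```bash
cat > h.py <<'E'
import cv2, numpy as np
from workcell import env
def K(p):
    f=210/np.tan(np.radians(p['fov_y'])/2); return f
def ray(p,u,v):
    d=np.array([(u-p['cx'])/K(p),(v-p['cy'])/K(p),1.]); T=p['pose']; return T[:3,3],T[:3,:3]@d
def onz(p,u,v,z):
    o,d=ray(p,u,v); return o+d*(z-o[2])/d[2]
def tri(rs):
    A=np.zeros((3,3));b=np.zeros(3)
    for o,d in rs:
        d=d/np.linalg.norm(d);P=np.eye(3)-np.outer(d,d);A+=P;b+=P@o
    x=np.linalg.solve(A,b); res=[np.linalg.norm((np.eye(3)-np.outer(d,d)/(d@d))@(x-o)) for o,d in rs]
    return x,res
def proj(p,X):
    T=p['pose'];c=T[:3,:3].T@(np.asarray(X,float)-T[:3,3]);return p['cx']+K(p)*c[0]/c[2],p['cy']+K(p)*c[1]/c[2]
E
python3 - <<'E'
from h import *
np.set_printoptions(precision=1,suppress=True)
ps=env.camera_params("scene");pd=env.camera_params("side")
S=lambda x,y:(130+x/3.3,230+y/3.3)
print("box side z150");
for q in [(179,35),(449,77),(352,384),(26,322)]: print(onz(pd,*S(*q),150))
print("drawer front top corners side z145")
for q in [(635,123),(570,500)]: print(q,onz(pd,*S(*q),145),onz(pd,*S(*q),80))
A=lambda x,y:(130+x/4.5,140+y/4.5)
print("box scene z150")
for q in [(373,45),(592,105),(424,168),(190,98)]: print(onz(ps,*A(*q),150))
print("drawer scene z145")
for q in [(287,240),(60,150)]: print(onz(ps,*A(*q),145))
C=lambda x,y:(215+x/4.5,195+y/4.5); D=lambda x,y:(230+x/4.5,150+y/4.5)
print("cup scene/side 144.5",onz(ps,*C(294,60),144.5),onz(pd,*D(374,166),144.5))
print(tri([ray(ps,*C(294,60)),ray(pd,*D(374,166))]))
print("grip top",onz(ps,*C(612,278),90),onz(pd,*D(455,40),90), tri([ray(ps,*C(612,278)),ray(pd,*D(455,40))]))
print("disc", tri([ray(ps,*C(600,405)),ray(pd,*D(444,137))]))
# cup mask
for n,p,(x0,y0,x1,y1) in [("scene",ps,(265,200,300,228)),("side",pd,(298,178,328,206))]:
    im=cv2.imread(f"pics/{n}0.png")[y0:y1,x0:x1]; g=im.max(2)
    print(n);print(g[::2,::2])
E
```

```text
box side z150
[732.3 218.5 150. ]
[568.9 229.8 150. ]
[584.4 443.  150. ]
[751.5 430.4 150. ]
drawer front top corners side z145
(635, 123) [460.  245.8 145. ] [459.1 183.5  80. ]
(570, 500) [474.6 486.9 145. ] [475.1 447.5  80. ]
box scene z150
[754.4 423.  150. ]
[731.8 214.9 150. ]
[571.2 228.7 150. ]
[588.5 441.2 150. ]
drawer scene z145
[445.5 225.7 145. ]
[477.2 443.  145. ]
cup scene/side 144.5 [491.6  -3.5 144.5] [496.3   0.9 144.5]
(array([496.1,  -1.1, 142.6]), [np.float64(0.43826647777890043), np.float64(0.4382664777789603)])
grip top [ 465.2 -200.9   90. ] [ 461.2 -197.8   90. ] (array([ 462.3, -200.7,   89.8]), [np.float64(1.8511832231770935), np.float64(1.8511832231769871)])
disc (array([ 462.6, -200.9,   18.9]), [np.float64(1.1997276466540874), np.float64(1.1997276466540796)])
scene
[[ 42  43  45  45  38  42  54 108  85  59  61  59  59  56  60  57  61  66]
 [ 40  42  42  44  41  40  42  43  41  55  57  78  84  62  57  60  59  62]
 [ 46  48  48  46  45  52  50  46  49  51  55  47  47  54  47  78  58  58]
 [ 43  46  51  45  51  34  37  40  41  38  38  51  51  46  47  42 
[... 947 characters left out ...]
2 244]
 [ 26  28  27  29  32  21  20  22  24  27  31  36 157 127 153]
 [ 26  25  27  30  20  20  23  22  22  29  26  31 108 120 100]
 [ 24  26  23  31  24  22  29  32  32  30  27  29  62 133 101]
 [ 23  25  29  28  31  31  30  31  30  32  30  31  34 123 127]
 [173  65 227  35  29  28  29  30  30  28  24  21  19  26  40]
 [254 244 242  91  29  22  24  23  22  18  20  19 235  61  25]
 [250 242 241  97  25  20  22  22  23  19  20  60 243 239  35]
 [242 180 190  62  27  26  23  21  21  21  19  67 244 243 136]
 [231 237 241 234  26  26  24  23  21  20  19 235 243 244 129]
 [144 241 242 243 232  76  24  18  20  20 228 242 244 244 101]
 [ 58 226 242 243 241 242 239 233 232 242 138 242 244 209  34]]
```

Candidates: the black cup on the mixer (scene 280,217; side 313,190), the terracotta cup (scene 236,232), the white cup (side 248,238) and two grey stoppers (scene 230,285). The crops show the black rubber cup on the drive plate, so that is the one. It lies at about (496,-1), with its top at 143 against 144.5 expected. I'm moving over it.

Request:
drive_tool(motion=[[[0.0165,-0.0275,0.002],[0,0,0.011]],[[0.0165,-0.0275,0.002],[0,0,0.011]],[[0.0165,-0.0275,0.002],[0,0,0.011]],[[0.0165,-0.0275,0.002],[0,0,0.011]],[[0.0165,-0.0275,0.002],[0,0,0.011]],[[0.0165,-0.0275,0.002],[0,0,0.011]],[[0.0165,-0.0275,0.002],[0,0,0.011]],[[0.0165,-0.0275,0.002],[0,0,0.011]],[[0.0165,-0.0275,0.002],[0,0,0.011]],[[0.0165,-0.0275,0.002],[0,0,0.011]]], claw=0.75, force=25)

```text
time_s: 0.98
ee_pos: [330.2, 274.3, 234.0]
ee_rot: [-180.0, 0.0, 79.7]
force: [0.2, 0.2, 0.7]
gripper_width: 68.6
```

Request:
drive_tool(motion=[[[0.0165,-0.0275,0],[0,0,0.011]],[[0.0165,-0.0275,0],[0,0,0.011]],[[0.0165,-0.0275,0],[0,0,0.011]],[[0.0165,-0.0275,0],[0,0,0.011]],[[0.0165,-0.0275,0],[0,0,0.011]],[[0.0165,-0.0275,0],[0,0,0.011]],[[0.0165,-0.0275,0],[0,0,0.011]],[[0.0165,-0.0275,0],[0,0,0.011]],[[0.0165,-0.0275,0],[0,0,0.011]],[[0.0165,-0.0275,0],[0,0,0]]])

```text
time_s: 1.82
ee_pos: [495.2, -0.7, 233.8]
ee_rot: [-180.0, -0.0, 85.3]
force: [1.3, 0.1, -0.5]
gripper_width: 68.4
```

```bash
python3 - <<'E'
from h import *
import pickle
s=env.state();print(s['time_s'],s['ee_pos'],s['ee_rot'],s['qpos'],s['force'],s['gripper_width'])
p=env.camera_params("wrist");im=env.grab_frame("wrist");cv2.imwrite("pics/w1.png",im[:,:,::-1]);pickle.dump(p,open("w1.pkl","wb"))
print(proj(p,[496,-1,144.5]))
print(proj(p,s['ee_pos']))
E
```

```text
1.8167 [495.22719756  -0.68495149 233.76598433] [-1.79974915e+02 -1.16794981e-02  8.53144615e+01] [-1.41874249e+00  1.03677696e+01  9.76591923e+01  1.37638117e-02
  7.19974168e+01 -8.67374632e+01] [ 1.26907268  0.11552254 -0.45178437] 68.35518715124152
(np.float64(282.77670743350785), np.float64(213.82004470624796))
(np.float64(283.2924819026296), np.float64(255.29157250270933))
```

View pics/w1.png

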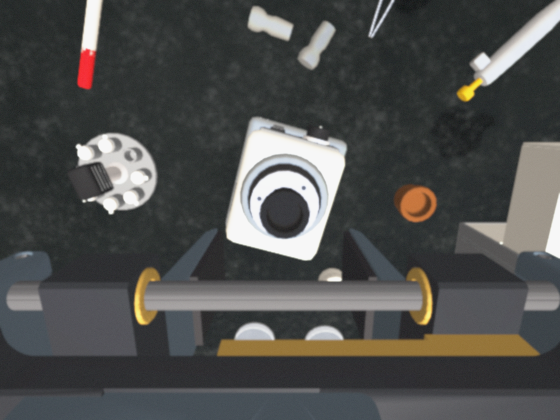

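```bash
python3 - <<'E'
from h import *
import pickle
p=pickle.load(open("w1.pkl","rb"));im=cv2.imread("pics/w1.png")
c=cv2.resize(im[110:265,215:355],None,fx=5,fy=5,interpolation=cv2.INTER_CUBIC);cv2.imwrite("pics/w1c.png",c)
c=cv2.resize(im[120:220,60:170],None,fx=6,fy=6,interpolation=cv2.INTER_CUBIC);cv2.imwrite("pics/w1h.png",c)
E
```

```text
(no output)
```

View pics/w1c.png

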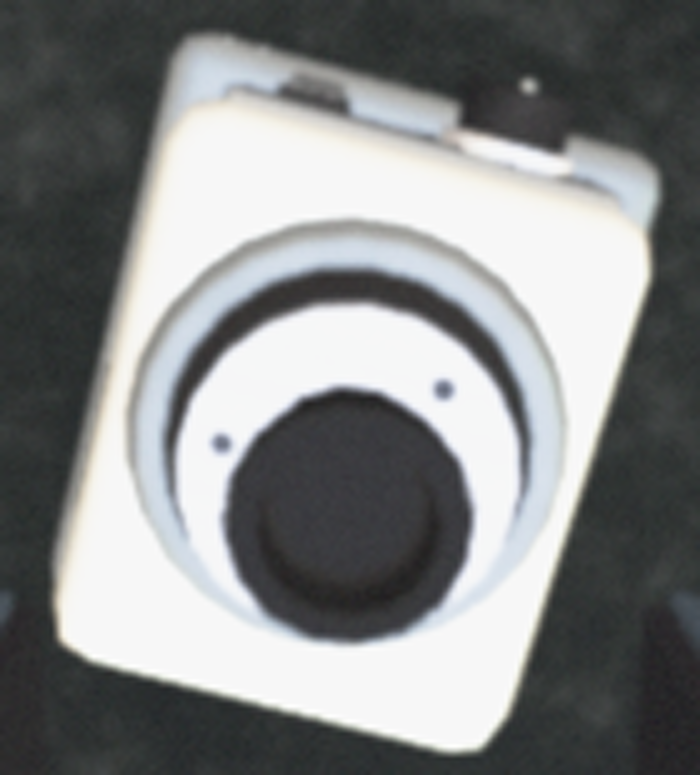

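View pics/w1h.png

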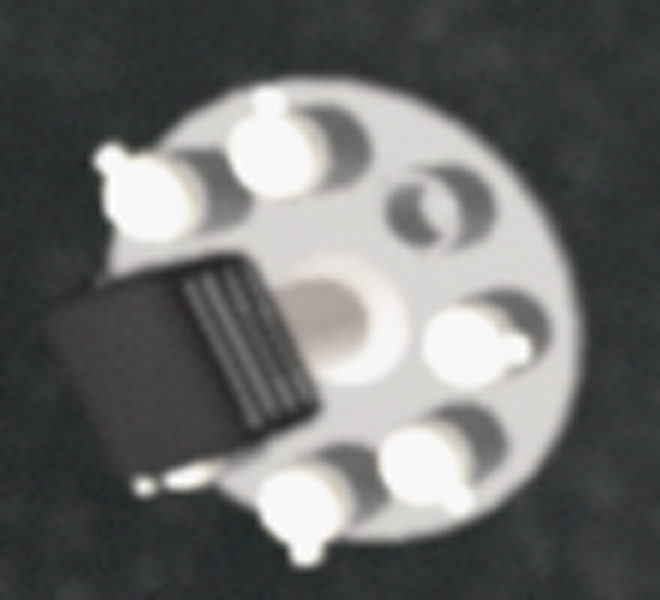

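```bash
python3 - <<'E'
from h import *
import pickle
np.set_printoptions(precision=1,suppress=True)
p=pickle.load(open("w1.pkl","rb"))
print("cup",onz(p,284.7,213,144.5))
H=lambda x,y:(60+x/6,120+y/6)
q=[onz(p,*H(*c),90) for c in [(48,312),(182,274),(252,430),(122,477)]]
print(q); q=np.array(q); print(q.mean(0)); 
for i in range(4):
    d=q[(i+1)%4]-q[i]; print(np.hypot(*d[:2]),np.degrees(np.arctan2(d[1],d[0])))
print("disc c",onz(p,*H(345,310),18))
# mixer yaw top face edges
C=lambda x,y:(215+x/5,110+y/5)
for a,b in [((235,100),(620,205)),((90,655),(445,750)),((648,265),(515,705)),((160,180),(60,570))]:
    d=onz(p,*C(*b),90)-onz(p,*C(*a),90);print(np.degrees(np.arctan2(d[1],d[0])))
E
```

```text
cup [495.4   0.7 144.5]
[array([ 451.1, -212.1,   90. ]), array([ 446.7, -188.4,   90. ]), array([ 473.5, -183. ,   90. ]), array([ 479.8, -206.9,   90. ])]
[ 462.8 -197.6   90. ]
24.114130526416833 100.47911132661366
27.3913485362911 11.301561723492945
24.735351323864556 -75.40771441039978
29.163176910459153 -169.84375436318044
disc c [ 462.6 -201.2   18. ]
70.43802633096664
69.18775426218414
-18.769563807032412
-20.909227314673092
```

Request:
drive_tool(motion=[[[0,0.0014,-0.014],[0,0,0]],[[0,0,-0.016],[0,0,0]],[[0,0,-0.016],[0,0,0]],[[0,0,-0.016],[0,0,0]],[[0,0,-0.016],[0,0,0]],[[0,0,-0.014],[0,0,0]],[[0,0,-0.011],[0,0,0]],[[0,0,-0.009],[0,0,0]],[[0,0,-0.004],[0,0,0]],[[0,0,0],[0,0,0]]])

```text
time_s: 2.7
ee_pos: [494.2, 2.4, 117.1]
ee_rot: [-179.9, 0.0, 85.3]
force: [0.3, -0.3, 1.0]
gripper_width: 68.6
```

Request:
drive_tool(motion=[[[0,0,0],[0,0,0]],[[0,0,0],[0,0,0]],[[0,0,0],[0,0,0]],[[0,0,0],[0,0,0]],[[0,0,0],[0,0,0]],[[0,0,0],[0,0,0]],[[0,0,0],[0,0,0]],[[0,0,0],[0,0,0]],[[0,0,0],[0,0,0]],[[0,0,0],[0,0,0]]], claw=0.3, force=25)

```text
time_s: 3.53
ee_pos: [495.2, 1.9, 118.2]
ee_rot: [179.9, 0.0, 85.3]
force: [0.6, -3.2, 3.5]
gripper_width: 43.4
```

Request:
drive_tool(motion=[[[0,0,0.005],[0,0,0]],[[0,0,0.008],[0,0,0]],[[0,0,0.012],[0,0,0]],[[0,0,0.015],[0,0,0]],[[0,0,0.015],[0,0,0]],[[0,0,0.015],[0,0,0]],[[0,0,0.015],[0,0,0]],[[0,0,0.015],[0,0,0]],[[0,0,0.01],[0,0,0]],[[0,0,0],[0,0,0]]])

```text
time_s: 4.37
ee_pos: [495.8, 2.8, 230.3]
ee_rot: [179.8, -0.1, 85.3]
force: [0.8, 0.2, -0.4]
gripper_width: 43.4
```

```bash
python3 - <<'E'
from h import *
import pickle
s=env.state();print(s['time_s'],s['ee_pos'],s['ee_rot'],s['force'],s['gripper_width'])
p=env.camera_params("wrist");im=env.grab_frame("wrist");cv2.imwrite("pics/w2.png",im[:,:,::-1]);pickle.dump(p,open("w2.pkl","wb"))
im=env.grab_frame("side");cv2.imwrite("pics/s2.png",im[:,:,::-1])
E
```

```text
4.3667 [495.83667702   2.84557301 230.30234652] [ 1.79771445e+02 -8.26865770e-02  8.53183551e+01] [ 0.84678936  0.21379176 -0.36463172] 43.37302051051439
```

View pics/w2.png

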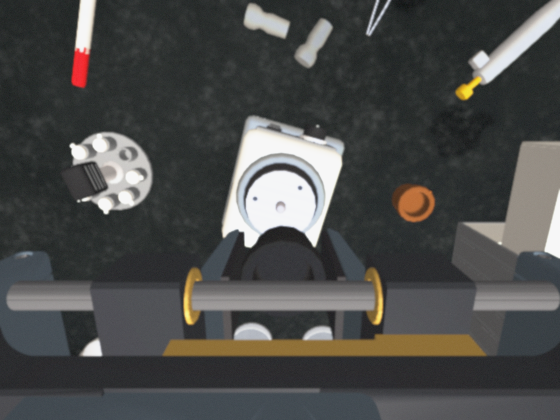

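View pics/s2.png

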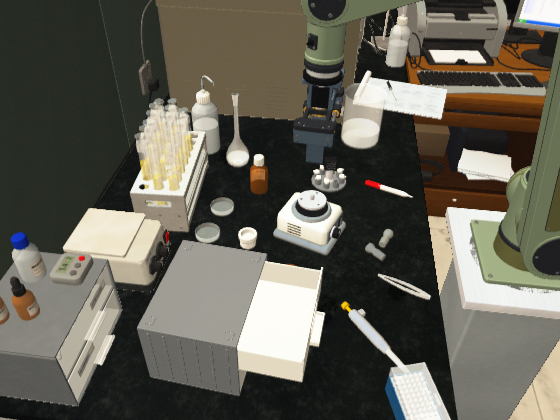

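```bash
python3 - <<'E'
from h import *
im=cv2.imread("pics/w2.png")
c=cv2.resize(im[150:250,230:340],None,fx=6,fy=6,interpolation=cv2.INTER_CUBIC);cv2.imwrite("pics/w2c.png",c)
E
```

```text
(no output)
```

View pics/w2c.png

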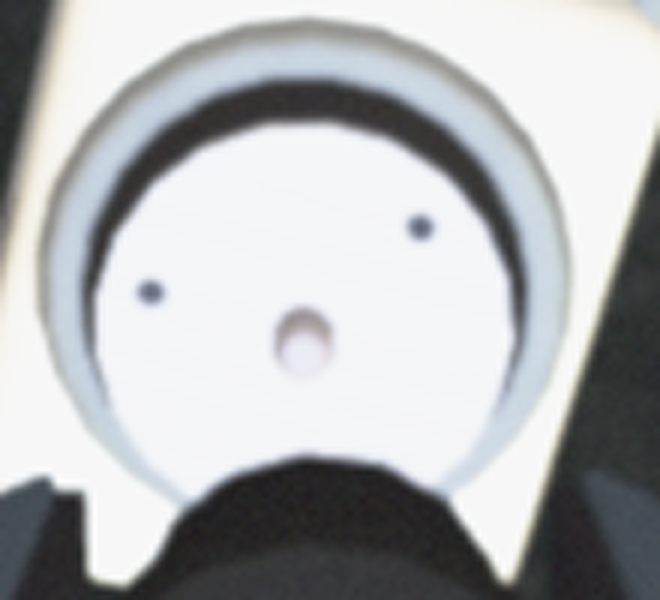

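```bash
python3 - <<'E'
from h import *
import pickle
np.set_printoptions(precision=1,suppress=True)
p=pickle.load(open("w2.pkl","rb"))
C=lambda x,y:(230+x/6,150+y/6)
print("pegtop",onz(p,*C(302,353),122),"shoulder",onz(p,*C(303,340),119))
l,r,t=[onz(p,*C(*c),110) for c in [(92,308),(520,308),(306,120)]]
print("plate",l,r,t,"x from top:",t[0]+33)
q=[onz(p,*C(*c),110) for c in [(92,308),(520,308),(306,120),(150,190),(455,190),(125,420),(490,420)]]
# circle fit
q=np.array(q)[:,:2];A=np.c_[2*q,np.ones(len(q))];s=np.linalg.lstsq(A,(q**2).sum(1),rcond=None)[0];print(s[:2],np.sqrt(s[2]+s[:2]@s[:2]))
E
```

```text
pegtop [497.7   0.3 122. ] shoulder [496.5   0.6 119. ]
plate [491.  -32.4 110. ] [496.5  34.9 110. ] [464.1   3.7 110. ] x from top: 497.08187610311677
[497.4   0.9] 33.18461888176732
```

Request:
drive_tool(motion=[[[0.0034,0.02,0],[0,0,0]],[[0.0034,0.036,0],[0,0,0]],[[0.0034,0.036,0],[0,0,0]],[[0.0034,0.036,0],[0,0,0]],[[0.0034,0.036,0],[0,0,0]],[[0.0034,0.036,0],[0,0,0]],[[0.0034,0.036,0],[0,0,0]],[[0.0034,0.036,0],[0,0,0]],[[0.0034,0.036,0],[0,0,0]],[[0.0034,0.028,0],[0,0,0]]])

```text
time_s: 5.3
ee_pos: [527.8, 340.9, 226.1]
ee_rot: [-179.8, 0.0, 85.4]
force: [0.3, -0.5, -0.5]
gripper_width: 43.3
```

```bash
python3 - <<'E'
from h import *
import pickle
s=env.state();print(s['time_s'],s['ee_pos'],s['ee_rot'],s['force'],s['gripper_width'])
p=env.camera_params("wrist");im=env.grab_frame("wrist");cv2.imwrite("pics/w3.png",im[:,:,::-1]);pickle.dump(p,open("w3.pkl","wb"))
E
```

```text
5.3 [527.82645731 340.92348703 226.11937355] [-1.79831036e+02  3.52862493e-02  8.53832751e+01] [ 0.26467623 -0.5277874  -0.50621837] 43.33035103985628
```

View pics/w3.png

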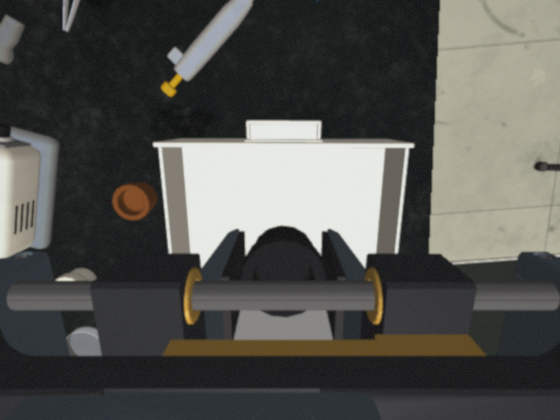

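```bash
python3 - <<'E'
from h import *
import pickle
np.set_printoptions(precision=1,suppress=True)
p=pickle.load(open("w3.pkl","rb"))
for c in [(155,142),(413,142),(284,142)]: print(onz(p,*c,145))
for c in [(247,122),(321,122)]: print(onz(p,*c,95))
E
```

```text
[459.9 246.1 145. ]
[476.1 446.6 145. ]
[468.  346.4 145. ]
[450.2 313.9  95. ]
[455.7 381.6  95. ]
```

Request:
drive_tool(motion=[[[0.001,0,-0.012],[0,0,0]],[[0,0,-0.018],[0,0,0]],[[0,0,-0.018],[0,0,0]],[[0,0,-0.018],[0,0,0]],[[0,0,-0.018],[0,0,0]],[[0,0,-0.018],[0,0,0]],[[0,0,-0.014],[0,0,0]],[[0,0,-0.012],[0,0,0]],[[0,0,-0.006],[0,0,0]],[[0,0,0],[0,0,0]]])

```text
time_s: 6.18
ee_pos: [528.3, 337.2, 91.4]
ee_rot: [-179.7, 0.2, 85.3]
force: [0.2, 0.2, -1.5]
gripper_width: 43.4
```

Request:
drive_tool(motion=[[[0,0,-0.0005],[0,0,0]],[[0,0,0],[0,0,0]],[[0,0,0],[0,0,0]],[[0,0,0],[0,0,0]],[[0,0,0],[0,0,0]],[[0,0,0],[0,0,0]],[[0,0,0],[0,0,0]],[[0,0,0.008],[0,0,0]],[[0,0,0.012],[0,0,0]],[[0,0,0.014],[0,0,0]]], claw=0.75)

```text
time_s: 7.02
ee_pos: [529.5, 338.1, 127.7]
ee_rot: [-179.9, 0.0, 85.3]
force: [-0.1, -0.6, 0.3]
gripper_width: 68.2
```

Request:
drive_tool(motion=[[[0,0,0.014],[0,0,0]],[[0,0,0.018],[0,0,0]],[[0,0,0.018],[0,0,0]],[[0,0,0.018],[0,0,0]],[[0,0,0.018],[0,0,0]],[[0,0,0.014],[0,0,0]],[[-0.03,0,0.005],[0,0,0]],[[-0.03,0,0],[0,0,0]],[[-0.03,0,0],[0,0,0]],[[-0.03,0,0],[0,0,0]]])

```text
time_s: 7.85
ee_pos: [408.7, 338.1, 233.2]
ee_rot: [180.0, -0.0, 85.3]
force: [0.2, 0.8, 0.1]
gripper_width: 68.2
```

```bash
python3 - <<'E'
from h import *
import pickle
s=env.state();print(s['time_s'],s['ee_pos'],s['ee_rot'],s['force'],s['gripper_width'])
p=env.camera_params("wrist");im=env.grab_frame("wrist");cv2.imwrite("pics/w4.png",im[:,:,::-1]);pickle.dump(p,open("w4.pkl","wb"))
im=env.grab_frame("side");cv2.imwrite("pics/s4.png",im[:,:,::-1])
E
```

```text
7.85 [408.68042112 338.08376069 233.18697709] [ 1.79968028e+02 -4.67199146e-02  8.52775757e+01] [0.19776798 0.80737947 0.05130012] 68.19047858179123
```

View pics/w4.png

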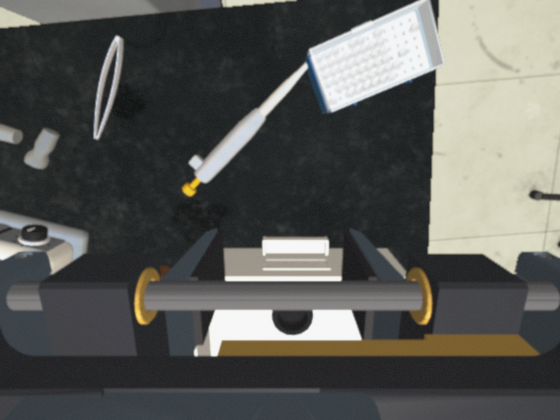

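View pics/s4.png

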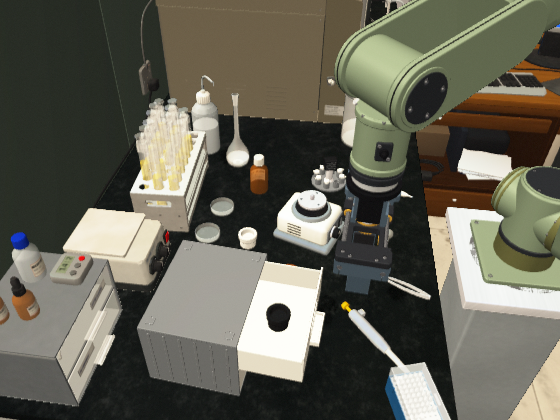

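Request:
drive_tool(motion=[[[0,0.001,-0.008],[0,0,0]],[[0,0.001,-0.014],[0,0,0]],[[0,0.001,-0.014],[0,0,0]],[[0,0.001,-0.014],[0,0,0]],[[0.001,0.001,-0.014],[0,0,0]],[[0.002,0.001,-0.014],[0,0,0]],[[0.004,0.001,-0.014],[0,0,0]],[[0.006,0.001,-0.014],[0,0,0]],[[0.008,0,-0.014],[0,0,0]],[[0.009,0,0],[0,0,0]]], claw=0, force=25)

```text
time_s: 8.78
ee_pos: [439.7, 345.1, 109.2]
ee_rot: [-179.8, 0.2, 85.3]
force: [-0.4, -0.2, -0.4]
gripper_width: 4.1
```

Request:
drive_tool(motion=[[[0.009,-0.0007,0],[0,0,0]],[[0.009,-0.0007,0],[0,0,0]],[[0.009,-0.0007,0],[0,0,0]],[[0.009,-0.0007,0],[0,0,0]],[[0.009,-0.0007,0],[0,0,0]],[[0.009,-0.0007,0],[0,0,0]],[[0.009,-0.0007,0],[0,0,0]],[[0.009,-0.0007,0],[0,0,0]],[[0.009,-0.0007,0],[0,0,0]],[[0.009,-0.0007,0],[0,0,0]]])

```text
time_s: 9.62
ee_pos: [530.8, 339.2, 112.5]
ee_rot: [180.0, -0.0, 85.3]
force: [-0.9, -0.2, 0.6]
gripper_width: 0.4
```

```bash
python3 - <<'E'
from h import *
s=env.state();print(s['time_s'],s['ee_pos'],s['ee_rot'],s['force'],s['gripper_width'])
im=env.grab_frame("side");cv2.imwrite("pics/s5.png",im[:,:,::-1])
E
```

```text
9.6167 [530.75667253 339.19000092 112.53577911] [ 1.79996327e+02 -5.43203865e-03  8.53152624e+01] [-0.91052122 -0.16956838  0.59336198] 0.3817087547957105
```

View pics/s5.png

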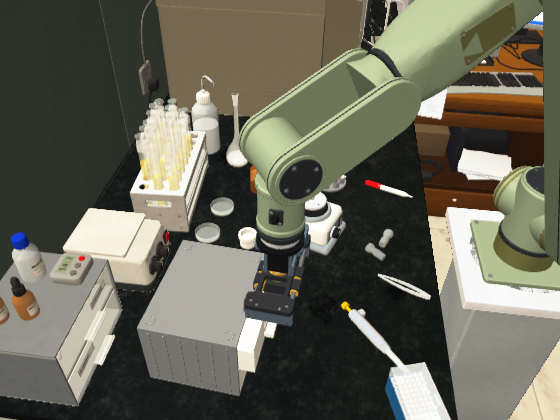

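Nearly shut; I'll push gently on until it stops.

Request:
drive_tool(motion=[[[0.005,-0.0004,0],[0,0,0]],[[0.005,-0.0004,0],[0,0,0]],[[0.005,-0.0004,0],[0,0,0]],[[0.003,-0.0002,0],[0,0,0]],[[0.003,-0.0002,0],[0,0,0]],[[0.003,-0.0002,0],[0,0,0]],[[0.002,0,0],[0,0,0]],[[0.002,0,0],[0,0,0]],[[0,0,0],[0,0,0]],[[0,0,0],[0,0,0]]])

```text
time_s: 10.5
ee_pos: [558.1, 337.6, 112.5]
ee_rot: [180.0, -0.0, 85.3]
force: [-0.4, -0.4, 0.2]
gripper_width: 0.4
```

```bash
python3 - <<'E'
from h import *
s=env.state();print(s['time_s'],s['ee_pos'],s['ee_rot'],s['force'],s['gripper_width'])
im=env.grab_frame("side");cv2.imwrite("pics/s6.png",cv2.resize(im[220:400,130:340,::-1],None,fx=3,fy=3))
E
```

```text
10.5 [558.05043764 337.59890918 112.54485106] [ 1.79978719e+02 -2.36403344e-02  8.53127387e+01] [-0.445806   -0.43797126  0.18684535] 0.4451874221579182
```

View pics/s6.png

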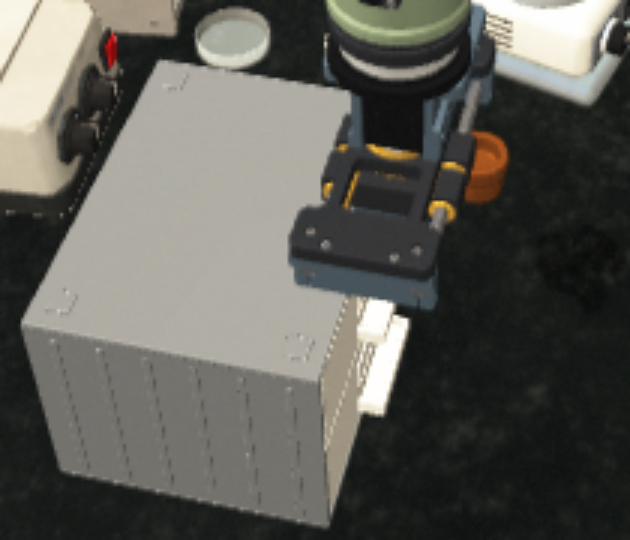

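Request:
drive_tool(motion=[[[0.002,0,0],[0,0,0]],[[0.002,0,0],[0,0,0]],[[0.002,0,0],[0,0,0]],[[0.002,0,0],[0,0,0]],[[0.001,0,0],[0,0,0]],[[0.001,0,0],[0,0,0]],[[0,0,0],[0,0,0]],[[0,0,0],[0,0,0]],[[0,0,0],[0,0,0]],[[0,0,0],[0,0,0]]])

```text
time_s: 11.38
ee_pos: [558.1, 337.5, 112.7]
ee_rot: [-178.9, 0.2, 85.3]
force: [-24.2, -0.1, 12.5]
gripper_width: 0.3
```

The drawer is against its stop: -24 N with no further travel. Backing off and going to the tube holder.

Request:
drive_tool(motion=[[[-0.012,0,0.002],[0,0,0]],[[-0.02,0,0.004],[0,0,0]],[[-0.02,0,0.015],[0,0,0]],[[-0.01,-0.01,0.018],[0,0,0]],[[-0.01,-0.02,0.018],[0,0,0]],[[-0.01,-0.025,0.018],[0,0,0]],[[-0.01,-0.03,0.018],[0,0,0]],[[-0.01,-0.03,0.018],[0,0,0]],[[-0.004,-0.033,0.016],[0,0,0]],[[0,-0.036,0],[0,0,0]]], claw=0.55)

```text
time_s: 12.22
ee_pos: [462.7, 153.1, 243.2]
ee_rot: [179.6, -0.2, 85.4]
force: [1.3, 0.8, -0.3]
gripper_width: 49.8
```

Request:
drive_tool(motion=[[[0,-0.036,0],[0,0,0.029]],[[0,-0.036,0],[0,0,0.029]],[[0,-0.036,0],[0,0,0.029]],[[0,-0.036,0],[0,0,0.029]],[[0,-0.036,0],[0,0,0.029]],[[0,-0.036,0],[0,0,0.029]],[[0,-0.036,0],[0,0,0.029]],[[0,-0.036,0],[0,0,0.029]],[[0,-0.034,0],[0,0,0.029]],[[0,-0.03,0],[0,0,0.029]]])

```text
time_s: 13.05
ee_pos: [461.7, -200.9, 239.8]
ee_rot: [179.9, 0.1, 102.0]
force: [0.8, 0.7, -0.3]
gripper_width: 50.5
```

```bash
python3 - <<'E'
from h import *
import pickle
s=env.state();print(s['time_s'],s['ee_pos'],s['ee_rot'],s['qpos'],s['force'],s['gripper_width'])
p=env.camera_params("wrist");im=env.grab_frame("wrist");cv2.imwrite("pics/w7.png",im[:,:,::-1]);pickle.dump(p,open("w7.pkl","wb"))
print(proj(p,[463,-199,90]))
im=env.grab_frame("side");cv2.imwrite("pics/s7.png",im[:,:,::-1])
E
```

```text
13.05 [ 461.68428254 -200.94472484  239.79657037] [1.79948730e+02 7.02618735e-02 1.01960648e+02] [-2.48123787e+01  1.08600842e+01  9.61435640e+01 -2.67695731e-02
  7.29132235e+01 -1.26765211e+02] [ 0.77083557  0.73108711 -0.32063952] 50.54506428125326
(np.float64(284.90166040108346), np.float64(198.25259574043713))
```

View pics/w7.png

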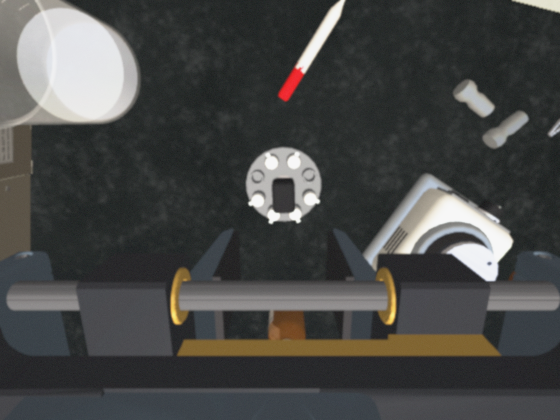

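View pics/s7.png

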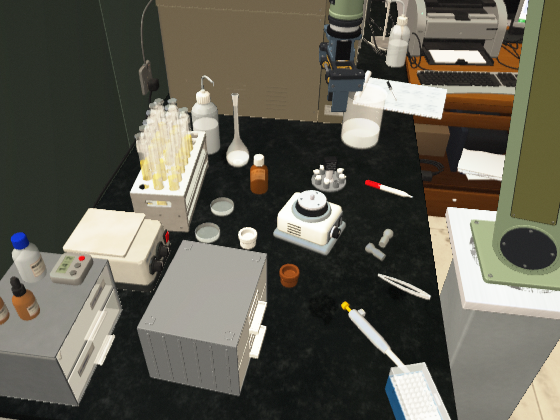

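```bash
python3 - <<'E'
from h import *
import pickle
np.set_printoptions(precision=1,suppress=True)
ps=env.camera_params("scene");pd=env.camera_params("side")
print("flask",onz(ps,415,247,20),onz(pd,237,158,20),"bottle",onz(pd,259,187,10),onz(ps,363,248,10))
im=cv2.imread("pics/w7.png")
c=cv2.resize(im[140:230,235:335],None,fx=7,fy=7,interpolation=cv2.INTER_CUBIC);cv2.imwrite("pics/w7c.png",c)
E
```

```text
flask [ 720.2 -272.3   20. ] [ 726.4 -265.6   20. ] bottle [ 645.2 -153.8   10. ] [ 657.  -156.3   10. ]
```

View pics/w7c.png

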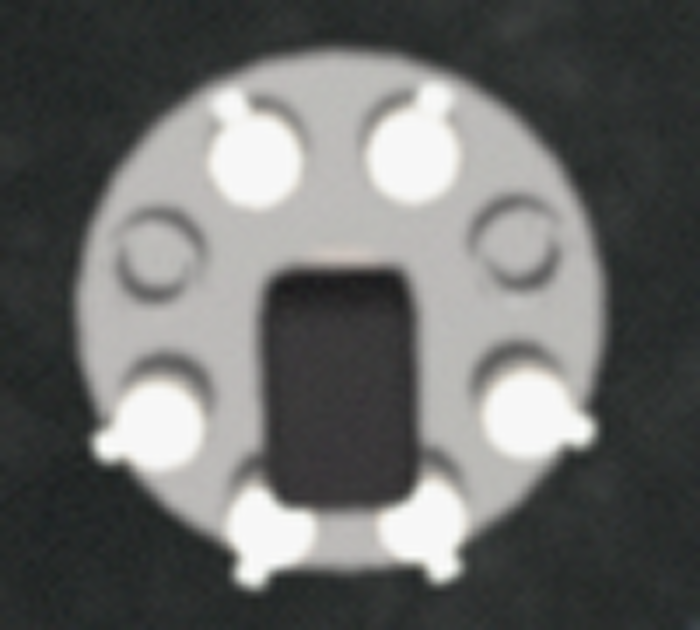

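```bash
python3 - <<'E'
from h import *
import pickle
np.set_printoptions(precision=1,suppress=True)
p=pickle.load(open("w7.pkl","rb"))
C=lambda x,y:(235+x/7,140+y/7)
q=[onz(p,*C(*c),90) for c in [(261,291),(412,291),(418,505),(267,505)]]
q=np.array(q);print(q,q.mean(0))
for i in range(4):
    d=q[(i+1)%4]-q[i]; print(np.hypot(*d[:2]),np.degrees(np.arctan2(d[1],d[0])))
pts=[C(*c) for c in [(75,310),(607,310),(345,47),(150,130),(540,130),(115,460),(570,460),(345,572)]]
for z in (18,):
    q=np.array([onz(p,*c,z) for c in pts])[:,:2];A=np.c_[2*q,np.ones(len(q))];s=np.linalg.lstsq(A,(q**2).sum(1),rcond=None)[0];print("disc",s[:2],np.sqrt(s[2]+s[:2]@s[:2]))
E
```

```text
[[ 448.5 -215.3   90. ]
 [ 443.9 -193.7   90. ]
 [ 475.5 -185.8   90. ]
 [ 480.3 -208.    90. ]] [ 462.1 -200.7   90. ]
22.097875277043592 101.97930877469443
32.602986574519065 14.092339217025206
22.6946675027701 -78.01556509981991
32.58847024569104 -166.95639420141998
disc [ 464.3 -199.6] 48.26541091474735
```

Request:
drive_tool(motion=[[[0.0012,0.0005,-0.01],[0,0,0.018]],[[0,0,-0.018],[0,0,0]],[[0,0,-0.018],[0,0,0]],[[0,0,-0.018],[0,0,0]],[[0,0,-0.018],[0,0,0]],[[0,0,-0.018],[0,0,0]],[[0,0,-0.015],[0,0,0]],[[0,0,-0.01],[0,0,0]],[[0,0,-0.005],[0,0,0]],[[0,0,0],[0,0,0]]], claw=0.42)

```text
time_s: 13.98
ee_pos: [462.5, -197.0, 108.5]
ee_rot: [-179.9, -0.1, 103.0]
force: [-1.0, -0.5, 0.8]
gripper_width: 38.5
```

```bash
python3 - <<'E'
from h import *
import pickle
s=env.state();print(s['time_s'],s['ee_pos'],s['ee_rot'],s['force'],s['gripper_width'])
p=env.camera_params("wrist");im=env.grab_frame("wrist");cv2.imwrite("pics/w8.png",im[:,:,::-1]);pickle.dump(p,open("w8.pkl","wb"))
print(proj(p,[463,-200.3,90]))
E
```

```text
13.9833 [ 462.54394428 -196.95885649  108.46358371] [-1.79907906e+02 -8.54148770e-02  1.03035167e+02] [-1.00854987 -0.50150732  0.82462133] 38.5148564474735
(np.float64(278.1972126267033), np.float64(243.35453743884474))
```

View pics/w8.png

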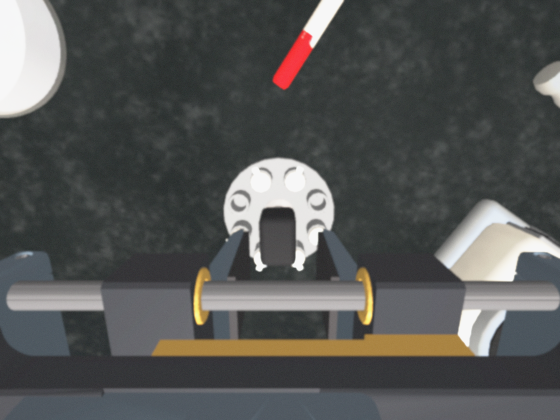

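Request:
drive_tool(motion=[[[0,0,0],[0,0,0]],[[0,0,0],[0,0,0]],[[0,0,0],[0,0,0]],[[0,0,0],[0,0,0]],[[0,0,0],[0,0,0]],[[0,0,0],[0,0,0]],[[0,0,0],[0,0,0]],[[0,0,0],[0,0,0]],[[0,0,0],[0,0,0]],[[0,0,0],[0,0,0]]])

```text
time_s: 14.87
ee_pos: [463.0, -198.0, 109.4]
ee_rot: [-180.0, -0.0, 103.0]
force: [-0.7, 0.4, -0.4]
gripper_width: 38.1
```

```bash
python3 - <<'E'
from h import *
import pickle
s=env.state();print(s['time_s'],s['ee_pos'],s['ee_rot'],s['force'],s['gripper_width'])
p=env.camera_params("wrist");im=env.grab_frame("wrist");cv2.imwrite("pics/w9.png",im[:,:,::-1]);pickle.dump(p,open("w9.pkl","wb"))
print(proj(p,[463,-200.3,90]))
im=im[:,:,::-1]
c=cv2.resize(im[145:285,210:350],None,fx=5,fy=5,interpolation=cv2.INTER_CUBIC);cv2.imwrite("pics/w9c.png",c)
E
```

```text
14.8667 [ 463.0359069  -198.02320975  109.4310798 ] [-1.79995330e+02 -8.95419218e-03  1.02959679e+02] [-0.71105474  0.44115268 -0.42505074] 38.11169980439689
(np.float64(280.06909252455966), np.float64(242.3819247654142))
```

View pics/w9c.png

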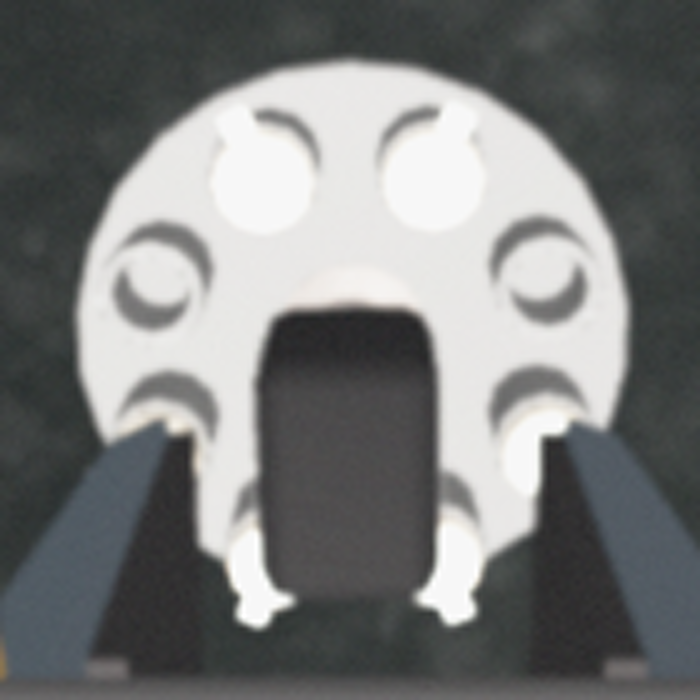

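```bash
python3 - <<'E'
from h import *
import pickle
np.set_printoptions(precision=1,suppress=True)
p=pickle.load(open("w9.pkl","rb"))
C=lambda x,y:(210+x/5,145+y/5)
print(onz(p,*C(348,600),90),onz(p,*C(348,472),90),onz(p,*C(348,345),90),onz(p,*C(348,365),90))
pts=[C(*c) for c in [(77,310),(630,310),(350,60),(165,130),(540,130)]]
for z in (14.5,16,18,20):
    q=np.array([onz(p,*c,z) for c in pts])[:,:2];A=np.c_[2*q,np.ones(len(q))];s=np.linalg.lstsq(A,(q**2).sum(1),rcond=None)[0];print("disc",z,s[:2],np.sqrt(s[2]+s[:2]@s[:2]))
E
```

```text
[ 478.5 -197.1   90. ] [ 461.1 -201.    90. ] [ 444.6 -204.8   90. ] [ 447.1 -204.2   90. ]
disc 14.5 [ 464.9 -199.9] 48.30974543775615
disc 16 [ 464.5 -200. ] 48.037648562053946
disc 18 [ 463.9 -200.1] 47.67485272778505
disc 20 [ 463.4 -200.2] 47.31205689351962
```

Request:
drive_tool(motion=[[[0,-0.0024,0],[0,0,0]],[[0,0,-0.006],[0,0,0]],[[0,0,-0.008],[0,0,0]],[[0,0,-0.008],[0,0,0]],[[0,0,-0.008],[0,0,0]],[[0,0,-0.008],[0,0,0]],[[0,0,-0.008],[0,0,0]],[[0,0,-0.004],[0,0,0]],[[0,0,-0.002],[0,0,0]],[[0,0,0],[0,0,0]]])

```text
time_s: 15.75
ee_pos: [462.8, -200.3, 56.9]
ee_rot: [-180.0, -0.0, 103.0]
force: [0.3, 0.6, -0.6]
gripper_width: 38.2
```

Request:
drive_tool(motion=[[[0,0,0],[0,0,0]],[[0,0,0],[0,0,0]],[[0,0,0],[0,0,0]],[[0,0,0],[0,0,0]],[[0,0,0],[0,0,0]],[[0,0,0],[0,0,0]],[[0,0,0],[0,0,0]],[[0,0,0],[0,0,0]],[[0,0,0],[0,0,0]],[[0,0,0],[0,0,0]]], claw=0.05, force=45)

```text
time_s: 16.58
ee_pos: [463.4, -200.6, 57.8]
ee_rot: [180.0, 0.0, 103.0]
force: [0.7, -0.5, 5.4]
gripper_width: 23.7
```

```bash
python3 - <<'E'
from h import *
import pickle
s=env.state();print(s['time_s'],s['ee_pos'],s['ee_rot'],s['force'],s['torque'],s['gripper_width'])
p=env.camera_params("wrist");im=env.grab_frame("wrist");cv2.imwrite("pics/w10.png",im[:,:,::-1]);pickle.dump(p,open("w10.pkl","wb"))
im=env.grab_frame("scene");cv2.imwrite("pics/sc10.png",im[:,:,::-1])
E
```

```text
16.5833 [ 463.40532083 -200.57155017   57.84717914] [1.79958816e+02 2.48400970e-02 1.02959620e+02] [ 0.6739605  -0.52071548  5.38631275] [0.11601248 0.04225852 0.01241369] 23.68953423362474
```

View pics/w10.png

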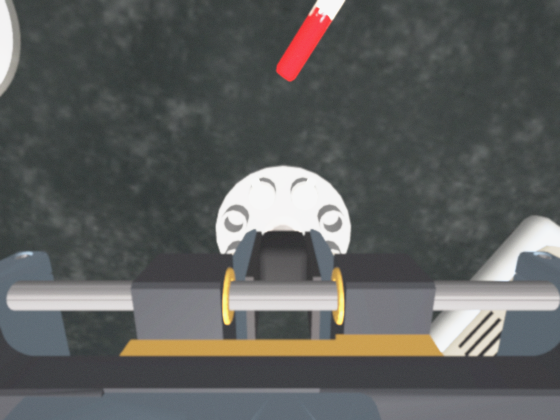

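View pics/sc10.png

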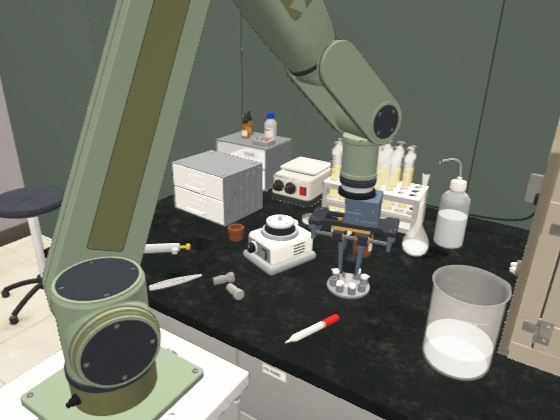

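```bash
python3 - <<'E'
from h import *
import pickle
np.set_printoptions(precision=1,suppress=True)
im=cv2.imread("pics/w10.png");p=pickle.load(open("w10.pkl","rb"))
g=cv2.cvtColor(im,cv2.COLOR_BGR2HSV);m=((g[:,:,2]>165)&(g[:,:,1]<40)).astype(np.uint8)
pts=[]
for r in range(160,236,4):
    c=np.where(m[r,205:365])[0]+205
    if len(c)>8: pts+= [(c[0]-.5,r),(c[-1]+.5,r)]
print(pts[:3],pts[-2:])
for z in (16,18,20):
    q=np.array([onz(p,*c,z) for c in pts])[:,:2];A=np.c_[2*q,np.ones(len(q))];s=np.linalg.lstsq(A,(q**2).sum(1),rcond=None)[0];R=np.sqrt(s[2]+s[:2]@s[:2]);print("disc",z,s[:2],R,np.abs(np.hypot(*(q-s[:2]).T)-R).max())
E
```

```text
[(np.float64(263.5), 168), (np.float64(301.5), 168), (np.float64(253.5), 172)] [(np.float64(215.5), 232), (np.float64(350.5), 232)]
disc 16 [ 464.6 -200.7] 47.86731020762371 0.38402499573605553
disc 18 [ 463.9 -200.8] 47.418202046849935 0.3804219363886503
disc 20 [ 463.2 -201. ] 46.96909388607694 0.3768188770398524
```

Request:
drive_tool(motion=[[[0,0,0.004],[0,0,0]],[[0,0,0.01],[0,0,0]],[[0,0,0.016],[0,0,0]],[[0,0,0.02],[0,0,0]],[[0,0,0.02],[0,0,0]],[[0,0,0.02],[0,0,0]],[[0,0,0.02],[0,0,0]],[[0,0,0.02],[0,0,0]],[[0,0,0.01],[0,0,0]],[[0,0,0],[0,0,0]]])

```text
time_s: 17.52
ee_pos: [464.1, -201.0, 199.8]
ee_rot: [179.8, 0.2, 103.0]
force: [0.7, 0.2, -0.1]
gripper_width: 23.5
```

```bash
python3 - <<'E'
from h import *
import pickle
s=env.state();print(s['time_s'],s['ee_pos'],s['ee_rot'],s['force'],s['torque'],s['gripper_width'])
p=env.camera_params("wrist");im=env.grab_frame("wrist");cv2.imwrite("pics/w11.png",im[:,:,::-1]);pickle.dump(p,open("w11.pkl","wb"))
im=env.grab_frame("scene");cv2.imwrite("pics/sc11.png",cv2.resize(im[150:330,240:450,::-1],None,fx=3.5,fy=3.5,interpolation=cv2.INTER_CUBIC))
E
```

```text
17.5167 [ 464.11543106 -200.95740613  199.83630308] [1.79787469e+02 1.61769562e-01 1.02957378e+02] [ 0.65865549  0.16582953 -0.14567476] [0.03978888 0.01808155 0.02035384] 23.541978448164997
```

View pics/sc11.png

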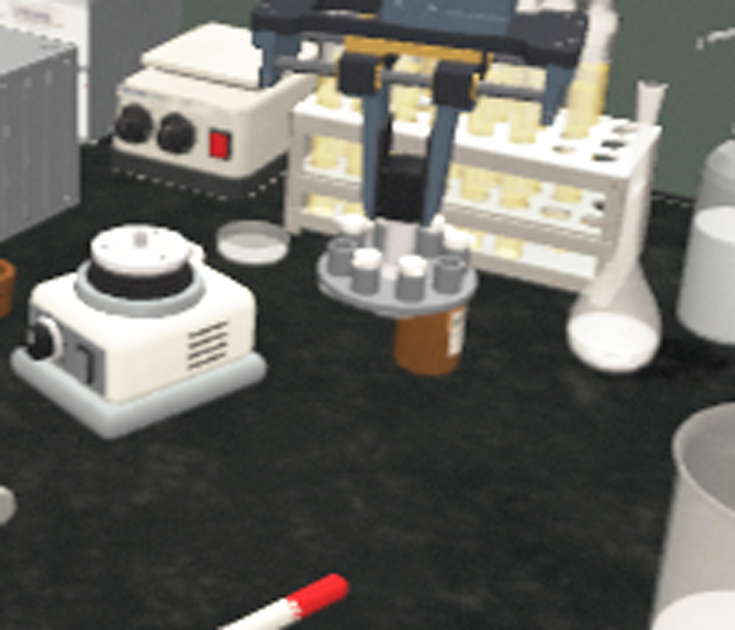

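View pics/w11.png

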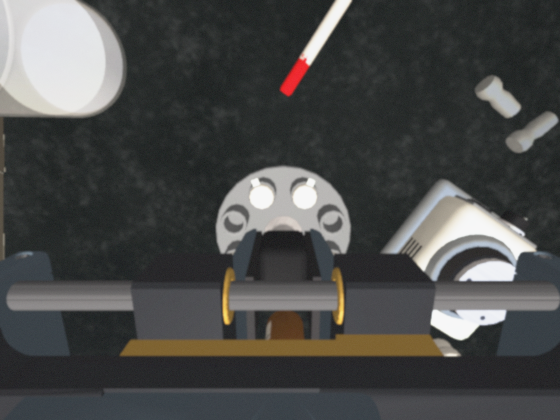

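Request:
drive_tool(motion=[[[0.0035,0.01,0],[0,0,0]],[[0.0035,0.023,0],[0,0,0]],[[0.0035,0.025,0],[0,0,0]],[[0.0035,0.025,0],[0,0,0]],[[0.0035,0.025,0],[0,0,0]],[[0.0035,0.025,0],[0,0,0]],[[0.0035,0.025,0],[0,0,0]],[[0.0035,0.022,0],[0,0,0]],[[0.0035,0.015,0],[0,0,0]],[[0.002,0.006,0],[0,0,0]]])

```text
time_s: 18.45
ee_pos: [495.9, 3.2, 196.0]
ee_rot: [-179.9, -0.1, 103.1]
force: [-0.2, -0.6, -1.4]
gripper_width: 24.3
```

Request:
drive_tool(motion=[[[0,0,-0.002],[0,0,0]],[[0,0,-0.002],[0,0,0]],[[0,0,-0.002],[0,0,0]],[[0,0,-0.002],[0,0,0]],[[0,0,0],[0,0,0]],[[0,0,0],[0,0,0]],[[0,0,0],[0,0,0]],[[0,0,0],[0,0,0]],[[0,0,0],[0,0,0]],[[0,0,0],[0,0,0]]])

```text
time_s: 19.28
ee_pos: [496.6, 0.5, 189.6]
ee_rot: [180.0, -0.0, 103.0]
force: [0.2, -0.4, -1.5]
gripper_width: 23.8
```

```bash
python3 - <<'E'
from h import *
import pickle
for i in range(3):
    s=env.state();print(s['time_s'],s['ee_pos'],s['ee_rot'],s['force'],s['gripper_width'])
    p=env.camera_params("wrist")
    im=env.grab_frame(["scene","side","wrist"][i]);cv2.imwrite("pics/t12_%d.png"%i,im[:,:,::-1])
pickle.dump(p,open("w12.pkl","wb"))
a=cv2.imread("pics/t12_0.png");b=cv2.imread("pics/t12_1.png")
cv2.imwrite("pics/t12.png",np.hstack([cv2.resize(a[170:280,225:335],None,fx=3.6,fy=3.6,interpolation=cv2.INTER_CUBIC),cv2.resize(b[150:260,255:365],None,fx=3.6,fy=3.6,interpolation=cv2.INTER_CUBIC)]))
E
```

```text
19.2833 [496.59256533   0.51271382 189.56130267] [ 1.79989921e+02 -2.63909772e-03  1.02952962e+02] [ 0.24955003 -0.44634546 -1.48040086] 23.781806157679412
19.3333 [496.61388202   0.53886044 189.58533935] [ 1.79986155e+02 -2.49591833e-03  1.02955480e+02] [ 0.40776187 -0.08889686 -1.2223395 ] 23.848222990408217
19.3833 [496.60732199   0.56563127 189.55168933] [ 1.79988960e+02 -1.91046953e-03  1.02962472e+02] [-0.0219188   0.05386233 -0.29905406] 23.905836029598266
```

View pics/t12.png

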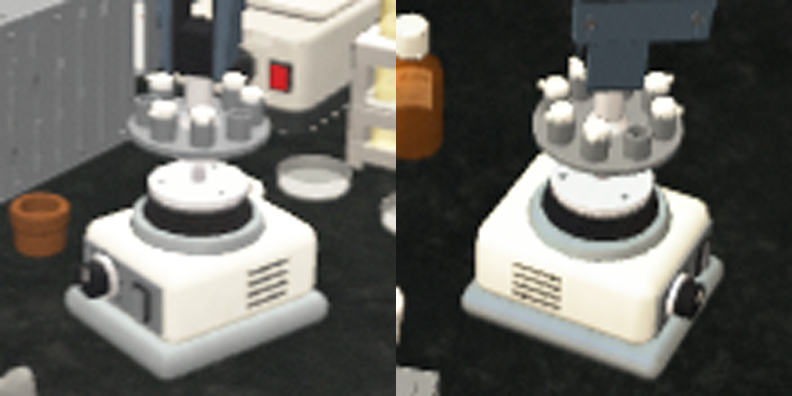

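Request:
drive_tool(motion=[[[0.0003,0,-0.003],[0,0,0]],[[0,0,-0.003],[0,0,0]],[[0,0,-0.003],[0,0,0]],[[0,0,-0.001],[0,0,0]],[[0,0,-0.001],[0,0,0]],[[0,0,-0.001],[0,0,0]],[[0,0,-0.001],[0,0,0]],[[0,0,-0.001],[0,0,0]],[[0,0,0],[0,0,0]],[[0,0,0],[0,0,0]]])

```text
time_s: 20.27
ee_pos: [496.9, 0.6, 175.5]
ee_rot: [180.0, -0.0, 103.0]
force: [0.4, 0.6, -0.8]
gripper_width: 23.8
```

Request:
drive_tool(motion=[[[0,0,-0.001],[0,0,0]],[[0,0,-0.001],[0,0,0]],[[0,0,-0.001],[0,0,0]],[[0,0,-0.001],[0,0,0]],[[0,0,-0.001],[0,0,0]],[[0,0,-0.001],[0,0,0]],[[0,0,0],[0,0,0]],[[0,0,0],[0,0,0]],[[0,0,0],[0,0,0]],[[0,0,0],[0,0,0]]])

```text
time_s: 21.1
ee_pos: [496.9, 0.6, 169.5]
ee_rot: [180.0, -0.0, 103.0]
force: [0.6, 0.1, -2.0]
gripper_width: 23.9
```

Request:
drive_tool(motion=[[[0,0,-0.001],[0,0,0]],[[0,0,-0.001],[0,0,0]],[[0,0,-0.001],[0,0,0]],[[0,0,-0.0005],[0,0,0]],[[0,0,0],[0,0,0]],[[0,0,0],[0,0,0]],[[0,0,0],[0,0,0]],[[0,0,0],[0,0,0]],[[0,0,0],[0,0,0]],[[0,0,0],[0,0,0]]])

```text
time_s: 21.93
ee_pos: [497.0, 0.6, 166.1]
ee_rot: [180.0, 0.0, 103.0]
force: [-0.2, 0.2, 2.9]
gripper_width: 23.9
```

```bash
python3 - <<'E'
from h import *
for i in range(2):
    s=env.state();print(s['time_s'],s['ee_pos'],s['ee_rot'],s['force'],s['gripper_width'])
    im=env.grab_frame(["scene","side","wrist"][i]);cv2.imwrite("pics/t13_%d.png"%i,im[:,:,::-1])
a=cv2.imread("pics/t13_0.png");b=cv2.imread("pics/t13_1.png")
cv2.imwrite("pics/t13.png",np.hstack([cv2.resize(a[170:280,225:335],None,fx=3.6,fy=3.6,interpolation=cv2.INTER_CUBIC),cv2.resize(b[150:260,255:365],None,fx=3.6,fy=3.6,interpolation=cv2.INTER_CUBIC)]))
E
```

```text
21.9333 [496.9942884    0.5518285  166.11293288] [1.79978772e+02 1.69643621e-03 1.02961572e+02] [-0.17629394  0.22875029  2.94298981] 23.91227119662768
21.9833 [497.01476488   0.57548287 166.08053035] [ 1.79979049e+02 -2.04964839e-04  1.02960099e+02] [-0.49225209  0.19626604  3.14939991] 23.938609112695087
```

View pics/t13.png

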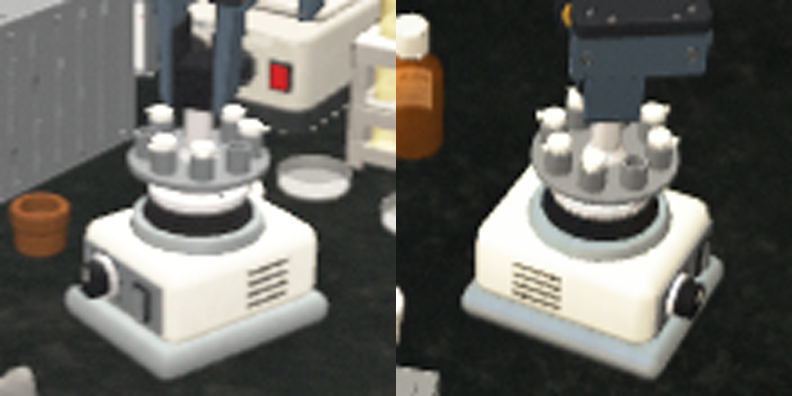

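Request:
drive_tool(motion=[[[0,0,-0.001],[0,0,0]],[[0,0,-0.001],[0,0,0]],[[0,0,-0.001],[0,0,0]],[[0,0,-0.001],[0,0,0]],[[0,0,-0.001],[0,0,0]],[[0,0,0],[0,0,0]],[[0,0,0],[0,0,0]],[[0,0,0],[0,0,0]],[[0,0,0],[0,0,0]],[[0,0,0],[0,0,0]]])

```text
time_s: 22.87
ee_pos: [497.0, 0.6, 161.8]
ee_rot: [180.0, 0.0, 103.0]
force: [-2.5, 0.7, 8.6]
gripper_width: 24.0
```

Request:
drive_tool(motion=[[[0,0,-0.001],[0,0,0]],[[0,0,-0.001],[0,0,0]],[[0,0,-0.001],[0,0,0]],[[0,0,0],[0,0,0]],[[0,0,0],[0,0,0]],[[0,0,0],[0,0,0]],[[0,0,0],[0,0,0]],[[0,0,0],[0,0,0]],[[0,0,0],[0,0,0]],[[0,0,0],[0,0,0]]])

```text
time_s: 23.7
ee_pos: [497.1, 0.6, 161.7]
ee_rot: [179.9, 0.0, 103.0]
force: [-7.1, 0.3, 26.3]
gripper_width: 24.2
```

```bash
python3 - <<'E'
from h import *
for i in range(3):
    s=env.state();print(s['time_s'],s['ee_pos'],s['ee_rot'],s['force'],s['torque'],s['gripper_width'])
    im=env.grab_frame(["scene","side","wrist"][i]);cv2.imwrite("pics/t14_%d.png"%i,im[:,:,::-1])
a=cv2.imread("pics/t14_0.png");b=cv2.imread("pics/t14_1.png")
cv2.imwrite("pics/t14.png",np.hstack([cv2.resize(a[170:280,225:335],None,fx=3.6,fy=3.6,interpolation=cv2.INTER_CUBIC),cv2.resize(b[150:260,255:365],None,fx=3.6,fy=3.6,interpolation=cv2.INTER_CUBIC)]))
E
```

```text
23.7 [497.09881107   0.58143111 161.72783329] [1.79859930e+02 3.09577094e-02 1.02963403e+02] [-7.07746103  0.29369554 26.30778025] [ 0.06550322  1.71898595 -0.00891039] 24.200540165278127
23.75 [497.0696808    0.58148487 161.72068607] [1.79864246e+02 2.80280363e-02 1.02959907e+02] [-6.75937835 -0.16847668 27.5916649 ] [0.05294105 1.69485647 0.02550534] 23.602755715753712
23.8 [497.11624676   0.5870964  161.73648283] [1.79858631e+02 2.98112926e-02 1.02960557e+02] [-7.22651835e+00  6.25803555e-03  2.65008933e+01] [ 0.12870685  1.76249934 -0.01787561] 24.006728117725057
```

View pics/t14.png

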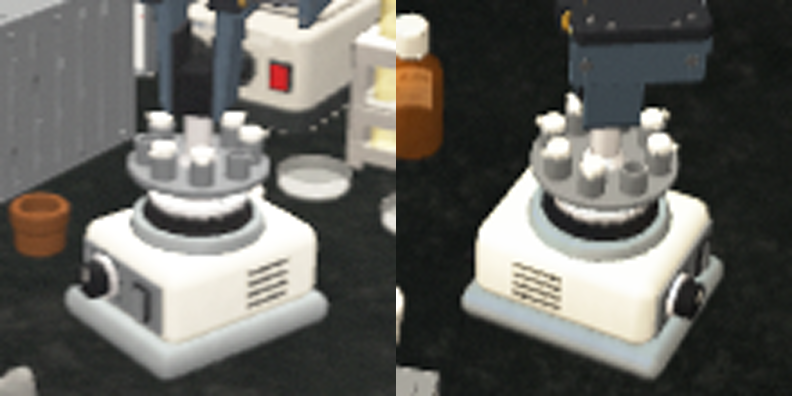

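Request:
drive_tool(motion=[[[0,0,0.001],[0,0,0]],[[0,0,0],[0,0,0]],[[0,0,0],[0,0,0]],[[0,0,0],[0,0,0]],[[0,0,0],[0,0,0]],[[0,0,0],[0,0,0]],[[0,0,0],[0,0,0]],[[0,0,0],[0,0,0]],[[0,0,0],[0,0,0]],[[0,0,0],[0,0,0]]])

```text
time_s: 24.68
ee_pos: [497.1, 0.6, 161.7]
ee_rot: [179.9, 0.0, 103.0]
force: [-4.5, -0.5, 21.4]
gripper_width: 23.8
```

View pics/t14_1.png

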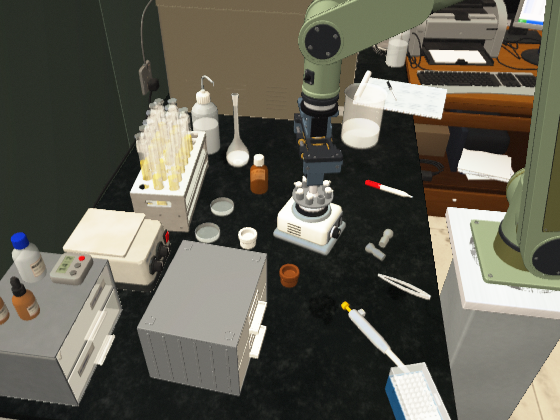

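View pics/t14_0.png

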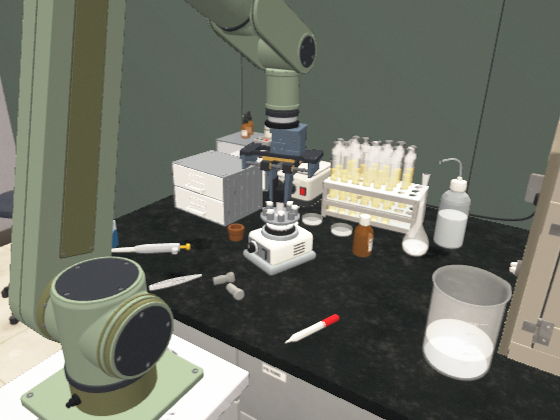

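The drawer is flush (side view 262,320) and the bystanders are where they were. The holder is upright on the plate (scene 281,220), pressed hard against the stop at 21 N. Handing in.

```bash
python3 - <<'E'
from h import *
print(env.job_done()); s=env.state();print(s['time_s'],s['ee_pos'],s['force'],s['gripper_width'])
E
```

```text
the job is handed in; nothing more can be done
None
the job is handed in; nothing more can be done
```

The job was handed in at about 24.7 s of the 67 s allowed. The interface gives no verdict, so these are my own last checks:

- **Cup and drawer:** I lifted the black rubber cup off the peg and stood it in the open top drawer. I then pushed the drawer shut until it met its stop (24 N, no further travel). The later side and scene views show it flush.
- **Tube holder:** I took it by the flat sides of its grip and lowered it over the peg. It went down past the peg top without resistance and met the plate at the expected height, with TCP z at about 166.5 mm where I expected 167.
- **Pressing:** From there the tool went down about 5 mm, from roughly 166.5 to 161.7 mm. It then stayed at 161.7 while the force rose to 26 N, which I read as the hard stop. I eased off to about 21 N and left it held there at 45 N grip.
- **Upright and undisturbed:** The tool was within 0.2° of vertical and about 0.1 mm from the measured peg centre. The flask, dish and brown bottle looked unmoved in the pictures.

Two things did not agree exactly. The travel to the stop reads about 5 mm instead of the nominal 6 mm, probably because I judged first contact a little low. A sideways force of about 4.5 N was also left at the end.

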